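# Draw the Petri dish out of the drawer incubator

## Robot

A 7-joint arm with a two-finger parallel gripper is mounted at the origin on the work surface. World frame = base frame: x ahead of the robot, y to its left, z up, the work surface at z = 0. Lengths are in m, angles in degrees, forces in N, time in s.
With the tool pointing down it reaches from about 0.4 to 0.9 m from the base axis. Payload 5.6 kg.
Tool frame: the origin (TCP) lies at the very end of the fingers, on their centre line; the grasp point (between the pads) lies 19 mm behind it (manip.pinch_z is the distance from the TCP to the grasp point, in m); z points along the fingers, y is the direction in which the jaws open and shut (so a half turn about z gives the same grasp; the last joint's range is limited). The gripper opens to 92 mm and grips with 3 to 60 N. Pads are 20 mm wide; open, the fingers measure 128 mm over their backs; the gripper's body (75 mm by 189 mm) begins 69 mm behind the grasp point.
Start: joints at [65.432, 26.786, -0.665, 91.828, 0.344, 61.387, -3.226], TCP at [0.245, -0.602, 0.215] pointing down, gripper open.
Joint ranges: [-144.91, 144.91], [-17.63, 115.5], [-89.93, 88.59], [15.96, 139.68], [-74.01, 254.01], [8.47, 105.57], [-167.45, 167.45]. Speed limits (degrees/s): [147.25, 147.25, 180, 180, 180, 180, 180].

## Interface

Orientations are given as [roll, pitch, yaw] about the fixed x, y, z axes, in that order (R = Rz(yaw) Ry(pitch) Rx(roll)).
In Python, from bench import manip gives the robot as it stands. Calls block until the motion is done:
- manip.reach(position, orientation): joint-space move of the TCP to a pose.
- manip.movel(position, rotation=None, max_speed=0.15): straight line of the TCP; rotation=None keeps the orientation; max_speed is the mean speed in m/s.
- manip.goto_joints(angles): joint-space move.
- manip.release() and manip.gripper_close(force=None): open the fingers fully, or close them until they stop; force is the grip in N (None keeps the last).
- manip.hold(seconds).
- manip.ik(position, orientation): joint angles nearest the present ones, or None.
- manip.get_state(): the state.
- manip.snapshot(name): name is "side" or "top" or "wrist"; returns the picture (480x640x3 uint8, red, green, blue); there is no depth.
- manip.camera_info(name): a dict with "camera_matrix" (3x3 intrinsics, pixels), "R" (3x3) and "t" (3): a world point X has camera coordinates R X + t; the wrist camera has in their place "T_tool_cam" (4x4, takes a point from camera to tool coordinates, whose origin is the TCP and whose axes are the flange's). Camera axes: x right, y down, z forward; pixel columns grow to the right and rows downward; lengths in m; the calibration is good to about 2 mm. A picture is of the moment at which its call begins: read the wrist's pose just before it. camera_info takes no time and is no camera call.
A pose or a line that the arm cannot do raises manip.IKError and nothing moves.
- manip.finish_job(): hands the job in, once; it reports no verdict.
The state is a dict: "t": time; "joints": joint angles; "dq": joint speeds; "joint_torque": joint torques, N m; "tool_pos": TCP position; "orientation": TCP orientation; "force": force on the tool from outside, world axes, zero at the start; "moment": the same for the moment, N m; "width": finger opening in m.
Only numpy, scipy, OpenCV 4.12 (cv2) and the standard library are available. Lean on these libraries where they do the work, as an engineer would, in place of code of your own. Each camera call takes 0.05 s, during which the arm holds its last target.

## Task

The low white incubator on the bench has three drawers side by side. Draw the drawer in which the round Petri dish lies out to its stop, with a fingertip hooked behind its upturned lip, smoothly enough that the dish stays in its place on the drawer, and push the empty middle drawer, left ajar, fully home so that the incubator keeps warm. Leave the drawer with the rectangular well plate shut; grasp and lift nothing, do not touch what lies in the drawers, and leave the other things on the bench where they are.

Things in the scene. Friction and masses are not known exactly. Their poses are not given: they have to be found in the camera images.
- incubator: Low white incubator, 240 (x) by 372 mm (y). Origin: centre of its underside, on the bench; x points from its front (drawers) to its rear, y left as the robot sees it. Drawer fronts at x = -120 mm, drawers at y = +118 (left), 0 and -118 mm (right), drawn out along -x. Top with a clear window over each drawer 84 mm high; console 112 mm high from x = +48 to +120 mm.
- drawer_left (a joint): How far the left drawer (y = +118 mm) is drawn out, in m: 0 fully home, 0.125 at its stop. It weighs about 0.4 kg, slides with about 2 N of friction and stays where it is left. It starts shut.
- drawer_middle (a joint): The same for the middle drawer, which is empty and starts ajar by 20 to 85 mm.
- drawer_right (a joint): The same for the right drawer (y = -118 mm). It starts shut.
- lip_left (a point): Centre of the left drawer's upturned lip, moving with it, 53 mm above the bench. The lip is an upright aluminium strip 70 mm wide, 6 mm thick, its top 11 mm above this point. Behind it (towards the housing) is a 40 mm gap over a flat ledge 11 mm below this point, then the drawer's front panel, 114 mm wide, its top 14 mm above the lip's.
- lip_middle (a point): Centre of the middle drawer's upturned lip, moving with it, 53 mm above the bench. The lip is an upright aluminium strip 70 mm wide, 6 mm thick, its top 11 mm above this point. Behind it (towards the housing) is a 40 mm gap over a flat ledge 11 mm below this point, then the drawer's front panel, 114 mm wide, its top 14 mm above the lip's.
- lip_right (a point): Centre of the right drawer's upturned lip, moving with it, 53 mm above the bench. The lip is an upright aluminium strip 70 mm wide, 6 mm thick, its top 11 mm above this point. Behind it (towards the housing) is a 40 mm gap over a flat ledge 11 mm below this point, then the drawer's front panel, 114 mm wide, its top 14 mm above the lip's.
- seat_left (a point): Centre of the left drawer's flat floor, 42 mm above the bench, 120 mm behind its lip. It moves with the drawer. The floor is 138 by 102 mm inside a rim 8 mm high; a shut drawer's floor lies under the window.
- seat_right (a point): The same for the right drawer.
- dish_centre (a point): Centre of the closed round Petri dish, 90 mm in diameter, 16 mm high, with pale agar and a piece of root, loose on the floor of either the left or the right drawer (seen through the window), at first within 6 mm of the middle of that floor.
- wellplate_centre (a point): Centre of the clear rectangular six-well plate, 128 by 86 mm, 20 mm high, loose on the floor of the other outer drawer.
- amber_bottle: Bystander: amber bottle with a blue cap, 56 mm in diameter, 100 mm high, on the bench to the left of the drawers. Origin: centre of its underside.
- dish_stack: Bystander: stack of three Petri dishes, 90 mm in diameter, 48 mm high, on the bench to the right of the drawers. Origin: centre of its underside.
- seedling_dish: Bystander: open Petri dish, 90 mm in diameter, with a leafy seedling 50 mm high, on the bench between the robot and the incubator. Origin: centre of its underside.
- pipette: Bystander: dark pipette lying on the bench to the right, 290 mm long, 31 mm high, along its x axis. Origin: under its handle, on the bench, 80 mm from its plunger end.
- timer: Bystander: white bench timer, 50 by 75 by 16 mm, lying on the bench to the left. Origin: centre of its underside.
- beaker: Bystander: glass beaker, 70 mm in diameter, 95 mm high, on the bench to the left. Origin: centre of its underside.

How it is judged:
By the outcome, as a careful person would: the job done as asked, in the order asked, and still so for the second after the job is handed in, with the robot touching nothing.
It also fails if it takes over 64 s, if anything falls off the work surface, if the arm or the gripper's body presses on something with over 40 N, if the wrist force passes 120 N, or if a joint passes its speed limit or range.

## Working session

There is one attempt and no reset: what is moved stays moved. The work goes in short steps, each a Python script; the robot and the scene stay as the last script left them, time stands still between calls to the robot, and variables do not carry over. Pictures are saved under pics/ and viewed, and the job is handed in when it is done.

```bash
mkdir -p pics; ls; python3 - <<'E'
from bench import manip
import cv2
for n in ("top","side","wrist"):
    im=manip.snapshot(n); cv2.imwrite(f"pics/{n}0.png",im[:,:,::-1])
    c=manip.camera_info(n); print(n,{k:(v.round(4).tolist() if hasattr(v,'round') else v) for k,v in c.items()})
s=manip.get_state(); print(s)
E
```

```text
pics
top {'camera_matrix': [[456.2108, 0.0, 321.6937], [0.0, 456.2108, 238.9728], [0.0, 0.0, 1.0]], 'R': [[0.0272, -0.9996, 0.0118], [-0.9805, -0.029, -0.1945], [0.1947, -0.0063, -0.9808]], 't': [-0.0301, 0.5714, 1.1361]}
side {'camera_matrix': [[613.7653, 0.0, 306.12], [0.0, 613.7653, 243.4341], [0.0, 0.0, 1.0]], 'R': [[-0.8562, -0.5166, -0.0024], [-0.309, 0.5159, -0.799], [0.414, -0.6834, -0.6014]], 't': [0.51, 0.2486, 1.1887]}
wrist {'camera_matrix': [[426.8759, 0.0, 326.1031], [0.0, 426.8759, 240.8273], [0.0, 0.0, 1.0]], 'T_tool_cam': [[-0.0007, -0.9687, -0.2481, 0.0699], [1.0, -0.0006, -0.0007, -0.0004], [0.0005, -0.2481, 0.9687, -0.1709], [0.0, 0.0, 0.0, 1.0]]}
{'t': 0.15, 'joints': array([65.43313207, 26.825121  , -0.66294089, 91.86658191,  0.34347631,
       61.38680701, -3.22672897]), 'dq': array([ 0.0435441 , -0.13640881, -0.02967135, -0.1861238 ,  0.02236397,
       -0.0529377 , -0.01332105]), 'joint_torque': array([ 1.51806580e-03, -5.20947504e+01, -1.20154547e-02, -2.43978631e+01,
       -5.66161866e-02,  1.52037491e-02,  1.31296129e-04]), 'tool_pos': array([ 0.24434121, -0.60186184,  0.21386713]), 'orientation': array([-1.79923704e+02,  6.45353105e-03,  2.20966406e+01]), 'force': array([-0.08008009, -0.5035103 , -0.54717786]), 'moment': array([-0.01653539, -0.01226456,  0.01607955]), 'width': 0.09209084474738483}
```

View pics/top0.png

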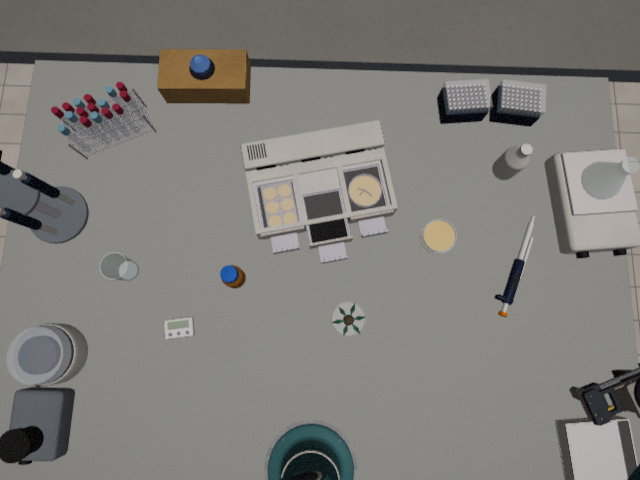

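View pics/side0.png

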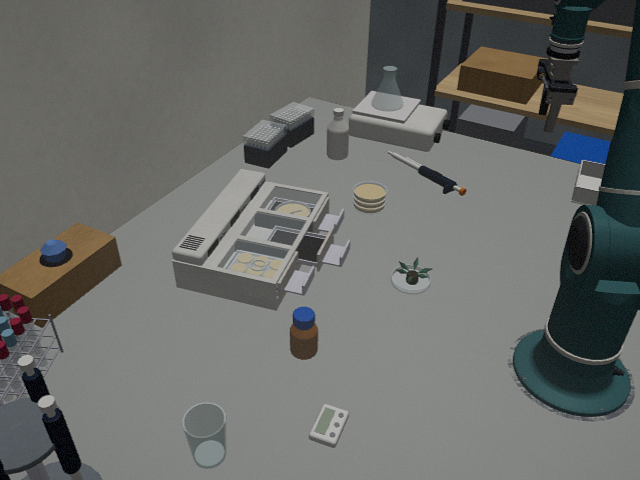

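The dish is in the right drawer (top view (365,190)). The middle drawer is ajar. Next I'll zoom in to measure.

```bash
python3 - <<'E'
import cv2
im=cv2.imread("pics/top0.png")
c=im[115:275,230:410]; cv2.imwrite("pics/z0.png",cv2.resize(c,None,fx=4,fy=3.75,interpolation=cv2.INTER_CUBIC)[:600])
E
```

```text
(no output)
```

View pics/z0.png

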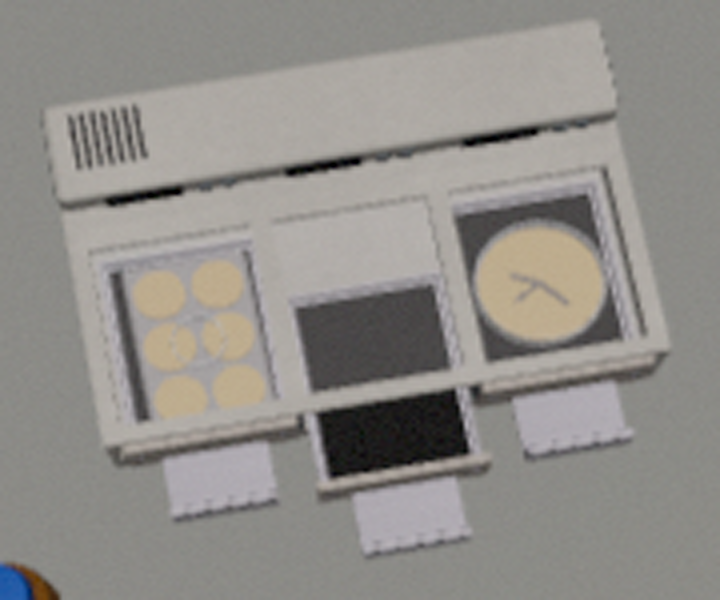

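```bash
cat > h.py <<'E'
import numpy as np
from bench import manip
def ray(n,u,v,z):
    c=manip.camera_info(n);K=np.array(c["camera_matrix"]);R=np.array(c["R"]);t=np.array(c["t"])
    C=-R.T@t; d=R.T@np.linalg.solve(K,[u,v,1]); return C+d*(z-C[2])/d[2]
def proj(n,X):
    c=manip.camera_info(n);K=np.array(c["camera_matrix"]);p=K@(np.array(c["R"])@X+np.array(c["t"]));return p[:2]/p[2]
E
python3 - <<'E'
from h import *
c=manip.camera_info("top");print("cam",-np.array(c["R"]).T@c["t"])
Z=lambda x,y,z: ray("top",230+(x+.5)/4-.5,115+(y+.5)/3.75-.5,z)
P={}
for n,x,y,z in [("FL",108,449,.084),("FR",668,350,.084),("RL",45,108,.112),("RR",597,20,.112),("lipL1",172,516,.064),("lipL2",277,499,.064),("lipM1",363,553,.064),("lipM2",470,536,.064),("lipR1",527,455,.064),("lipR2",632,436,.064)]:
    P[n]=Z(x,y,z); print(n,P[n].round(4))
for a,b in [("FL","FR"),("RL","RR"),("lipL1","lipL2"),("lipM1","lipM2"),("lipR1","lipR2")]:
    d=P[a]-P[b]; print(a,np.hypot(*d[:2]).round(4),np.degrees(np.arctan2(-d[0],d[1])).round(2), ((P[a]+P[b])/2).round(4))
o=(P["FL"]+P["FR"]+P["RL"]+P["RR"])/4;print(o)
print("dish",ray("top",365,190,.058))
for n,u,v,z in [("seedling",349,320,0.01),("stack",439,236,.048),("bottle",232,273,.1)]: print(n,ray("top",u,v,z).round(3))
E
```

```text
cam [ 0.33980311 -0.00633101  1.22578347]
FL [0.5735 0.1527 0.084 ]
FR [ 0.6541 -0.2055  0.084 ]
RL [0.807  0.2027 0.112 ]
RR [ 0.8842 -0.1551  0.112 ]
lipL1 [0.5319 0.1117 0.064 ]
lipL2 [0.5457 0.0446 0.064 ]
lipM1 [ 0.5098 -0.012   0.064 ]
lipM2 [ 0.5235 -0.0806  0.064 ]
lipR1 [ 0.5815 -0.1168  0.064 ]
lipR2 [ 0.597  -0.1852  0.064 ]
FL 0.3672 12.67 [ 0.6138 -0.0264  0.084 ]
RL 0.366 12.18 [0.8456 0.0238 0.112 ]
lipL1 0.0686 11.65 [0.5388 0.0781 0.064 ]
lipM1 0.07 11.36 [ 0.5167 -0.0463  0.064 ]
lipR1 0.0702 12.79 [ 0.5892 -0.151   0.064 ]
[ 0.72971356 -0.00129387  0.098     ]
dish [ 0.70828867 -0.12575647  0.058     ]
seedling [ 0.366 -0.092  0.01 ]
stack [ 0.591 -0.324  0.048]
bottle [0.471 0.206 0.1  ]
```

```bash
cat >> h.py <<'E'
YAW=12.4
ex=np.array([np.cos(np.radians(YAW)),np.sin(np.radians(YAW)),0]); ey=np.array([-ex[1],ex[0],0])
LR=np.array([.5892,-.151,0])   # right lip front edge, shut
LM=np.array([.5167,-.0463,0])
def st(m=""):
    s=manip.get_state(); print(m,round(s["t"],2),s["tool_pos"].round(4),s["orientation"].round(1),"F",s["force"].round(2),"w",round(s["width"],4)); return s
E
python3 - <<'E'
from h import *
import cv2
manip.gripper_close(10)
p=LR+26e-3*ex
manip.reach([p[0],p[1],.18],[180,0,YAW]); manip.hold(.3)
s=st("above")
im=manip.snapshot("wrist"); cv2.imwrite("pics/w1.png",im[:,:,::-1])
im=manip.snapshot("top"); cv2.imwrite("pics/t1.png",im[:,:,::-1])
E
```

```text
above 3.91 [ 0.6145 -0.1459  0.18  ] [180.    0.   12.4] F [-0.24  0.32 -0.14] w -0.0
```

View pics/w1.png

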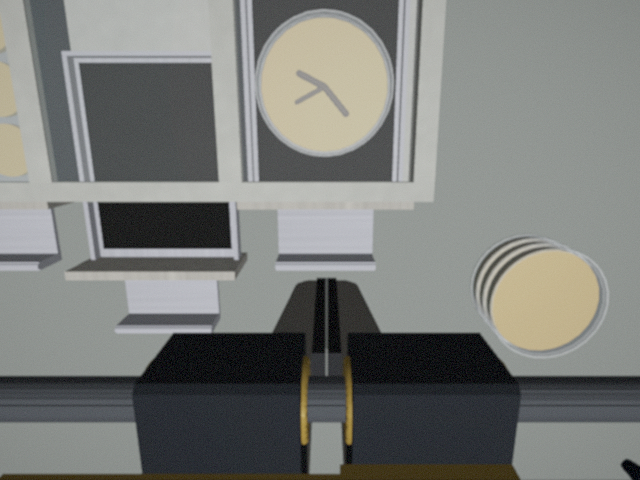

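```bash
python3 - <<'E'
from h import *
import cv2
im=cv2.imread("pics/w1.png"); c=im[190:290,250:400]; cv2.imwrite("pics/w1z.png",cv2.resize(c,None,fx=5,fy=5,interpolation=cv2.INTER_CUBIC))
c=manip.camera_info("wrist");K=np.array(c["camera_matrix"]);T=np.array(c["T_tool_cam"])
from scipy.spatial.transform import Rotation as Ro
s=manip.get_state();R=Ro.from_euler("xyz",s["orientation"],degrees=True).as_matrix();
C=R@T[:3,3]+s["tool_pos"]
def w(u,v,z):
    d=R@T[:3,:3]@np.linalg.solve(K,[u,v,1]); return C+d*(z-C[2])/d[2]
for n,u,v,z in [("front",276,270,.064),("front",376,269,.064),("back top",326,262,.064),("back base",326,254,.042),("housing",326,205,.084),("panel top",326,209,.078)]:
    p=w(u,v,z); q=p-LR; print(n,p.round(4),"inc",(q@ex).round(4),(q@ey).round(4))
E
```

```text
front [ 0.5824 -0.1157  0.064 ] inc 0.001 0.0359
front [ 0.5983 -0.1845  0.064 ] inc 0.0017 -0.0347
back top [ 0.5958 -0.149   0.064 ] inc 0.0069 0.0006
back base [ 0.5953 -0.149   0.042 ] inc 0.0063 0.0006
housing [ 0.6386 -0.1396  0.084 ] inc 0.0507 0.0005
panel top [ 0.6351 -0.1404  0.078 ] inc 0.0471 0.0005
```

View pics/w1z.png

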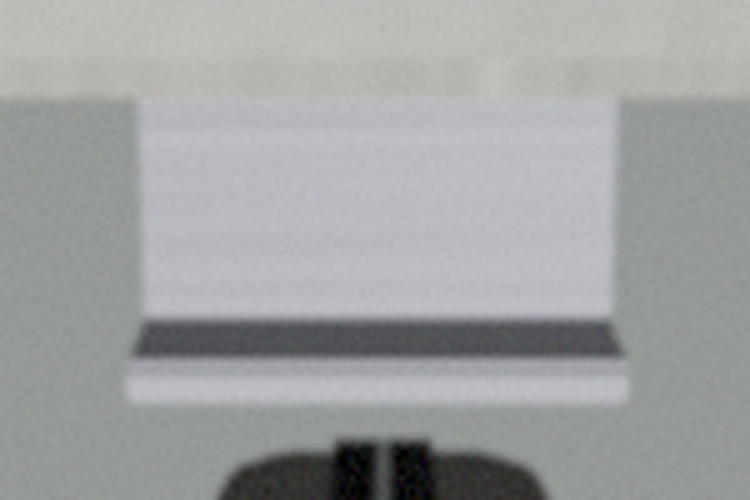

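```bash
python3 - <<'E'
from h import *
import cv2
g=lambda x,z:(LR+x*ex+np.array([0,0,z]))
manip.movel(g(.027,.09),max_speed=.1)
manip.movel(g(.027,.048),max_speed=.04); s=st("down")
b=s["force"]
manip.movel(g(.016,.048),max_speed=.01); s=st("contact?")
print("along", (s["force"]-b)@ex)
manip.movel(g(-.006,.048),max_speed=.012); s=st("start"); print((s["force"]-b)@ex)
manip.snapshot
im=manip.snapshot("wrist"); cv2.imwrite("pics/w2.png",im[:,:,::-1])
E
```

```text
down 6.26 [ 0.6158 -0.1453  0.0483] [180.   -0.   12.4] F [ 0.48 -0.47  0.32] w 0.0009
contact? 7.51 [ 0.6052 -0.1475  0.0481] [180.   -0.   12.4] F [ 2.89 -0.29  0.11] w 0.0008
along 2.39231150097674
start 9.49 [ 0.5834 -0.1523  0.048 ] [180.   -0.   12.4] F [ 1.23 -0.4   0.75] w 0.0003
0.7499874793196886
```

View pics/w2.png

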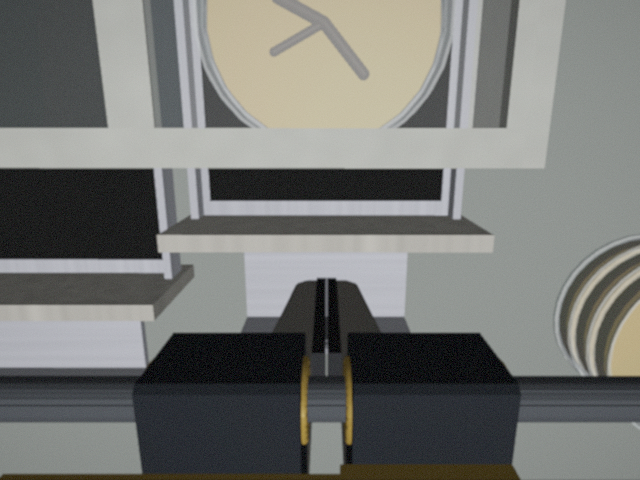

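The drawer is following the finger and the dish is still centred. I'll pull on to the stop.

```bash
python3 - <<'E'
from h import *
import cv2
g=lambda x,z:(LR+x*ex+np.array([0,0,z]))
manip.movel(g(-.102,.048),max_speed=.03); s=st("near")
x=-.102
for i in range(12):
    x-=.0015
    manip.movel(g(x,.048),max_speed=.012); s=manip.get_state()
    f=s["force"]@ex; tx=(s["tool_pos"]-LR)@ex; print(round(x,4),tx.round(4),f.round(2))
    if f>8: break
im=manip.snapshot("wrist"); cv2.imwrite("pics/w3.png",im[:,:,::-1])
st()
E
```

```text
near 12.89 [ 0.4896 -0.1729  0.048 ] [-180.     0.    12.4] F [1.91 1.08 0.63] w 0.0004
-0.1035 -0.1038 1.97
-0.105 -0.1054 1.45
-0.1065 -0.1068 1.51
-0.108 -0.1081 1.25
-0.1095 -0.1081 5.71
-0.111 -0.1081 8.32
 14.59 [ 0.4836 -0.1743  0.0483] [179.9  -0.3  12.5] F [ 9.26  1.73 -6.03] w 0.0001
```

View pics/w3.png

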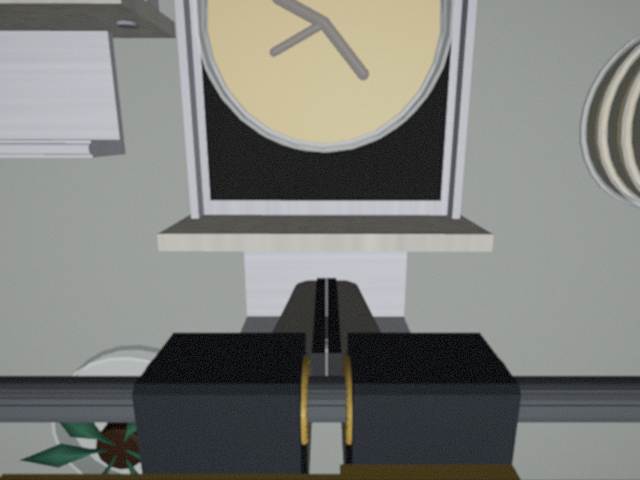

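```bash
python3 - <<'E'
from h import *
import cv2
g=lambda x,z:(LR+x*ex+np.array([0,0,z]))
manip.movel(g(-.098,.048),max_speed=.02); st("backed")
manip.movel(g(-.098,.13),max_speed=.08)
m0=(LM-LR)@ex; my=(LM-LR)@ey; print("ajar",m0,my)
h=lambda x,z: LR+x*ex+my*ey+np.array([0,0,z])
manip.movel(h(m0-.026,.13),max_speed=.1); manip.hold(.2)
im=manip.snapshot("wrist"); cv2.imwrite("pics/w4.png",im[:,:,::-1])
im=manip.snapshot("top"); cv2.imwrite("pics/t4.png",im[:,:,::-1])
st()
E
```

```text
backed 15.39 [ 0.4932 -0.1721  0.0479] [-180.     0.    12.4] F [ 0.1  -0.53 -0.14] w 0.0007
ajar -0.04832595142483556 0.11782589876119944
 18.22 [ 0.4913 -0.0521  0.13  ] [-180.     0.    12.4] F [ 0.41 -0.22  0.17] w 0.0006
```

View pics/w4.png

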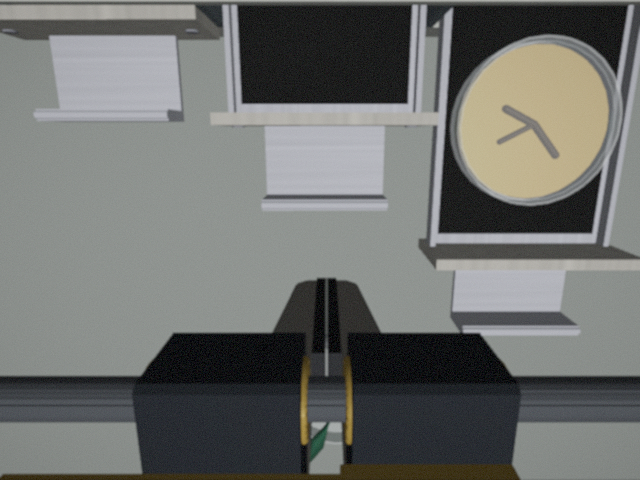

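View pics/t4.png

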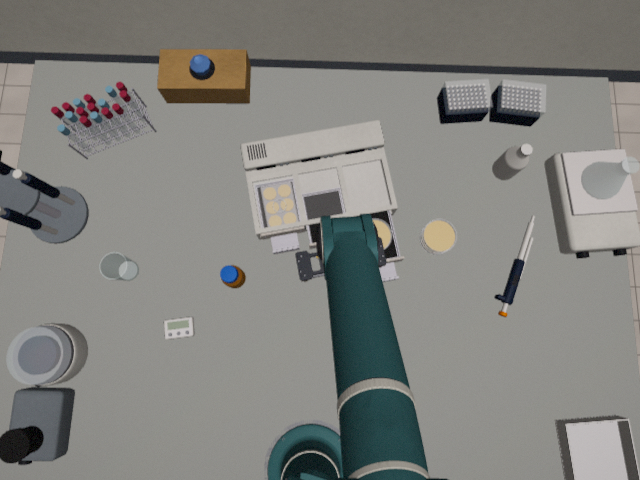

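```bash
python3 - <<'E'
from h import *
import cv2
m0=(LM-LR)@ex; my=(LM-LR)@ey
h=lambda x,z: LR+x*ex+my*ey+np.array([0,0,z])
manip.movel(h(m0-.026,.048),max_speed=.05); st("down")
manip.movel(h(m0-.008,.048),max_speed=.015); st("contact?")
manip.movel(h(-.016,.048),max_speed=.03); st("near")
x=-.016
for i in range(14):
    x+=.0015
    manip.movel(h(x,.048),max_speed=.012); s=manip.get_state()
    f=s["force"]@ex; tx=(s["tool_pos"]-LR)@ex; print(round(x,4),tx.round(4),f.round(2))
    if f<-10: break
im=manip.snapshot("wrist"); cv2.imwrite("pics/w5.png",im[:,:,::-1])
E
```

```text
down 20.01 [ 0.4915 -0.0519  0.0483] [180.   -0.   12.4] F [ 0.59 -0.81 -0.03] w 0.0001
contact? 21.36 [ 0.5084 -0.0481  0.0479] [-180.     0.    12.4] F [-2.25 -0.39 -0.03] w 0.0005
near 22.85 [ 0.5485 -0.0393  0.0482] [180.   -0.   12.4] F [-1.02 -0.56 -0.53] w 0.0004
-0.0145 -0.0142 -1.61
-0.013 -0.0127 -2.86
-0.0115 -0.0112 -0.73
-0.01 -0.0098 -1.14
-0.0085 -0.0091 -4.19
-0.007 -0.009 -7.85
-0.0055 -0.009 -11.1
```

View pics/w5.png

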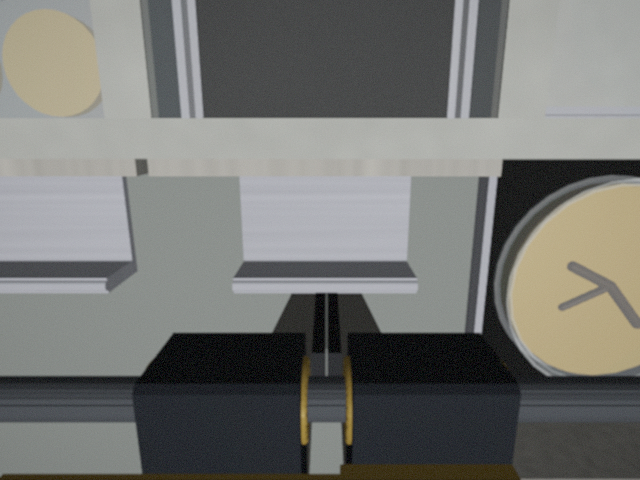

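```bash
python3 - <<'E'
from h import *
import cv2
my=(LM-LR)@ey
h=lambda x,z: LR+x*ex+my*ey+np.array([0,0,z])
manip.movel(h(-.03,.048),max_speed=.03)
manip.movel(h(-.03,.25),max_speed=.12)
manip.reach([.3,-.5,.25],[180,0,YAW]); manip.hold(.3); st()
for n in("top","side"):
    cv2.imwrite(f"pics/{n}6.png",manip.snapshot(n)[:,:,::-1])
im=cv2.imread("pics/top6.png")[115:345,220:460]; cv2.imwrite("pics/z6.png",cv2.resize(im,None,fx=2.6,fy=2.6,interpolation=cv2.INTER_CUBIC))
E
```

```text
29.79 [ 0.3005 -0.4997  0.25  ] [180.   -0.   12.5] F [-0.24 -0.34 -0.07] w 0.0004
```

View pics/z6.png

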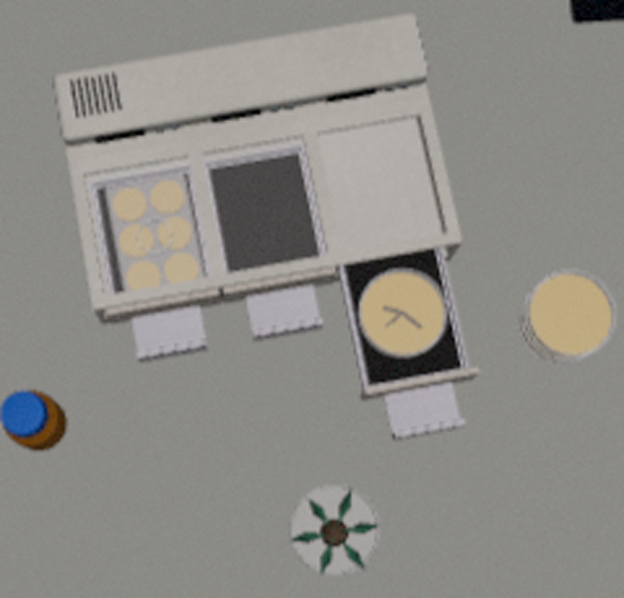

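View pics/side6.png

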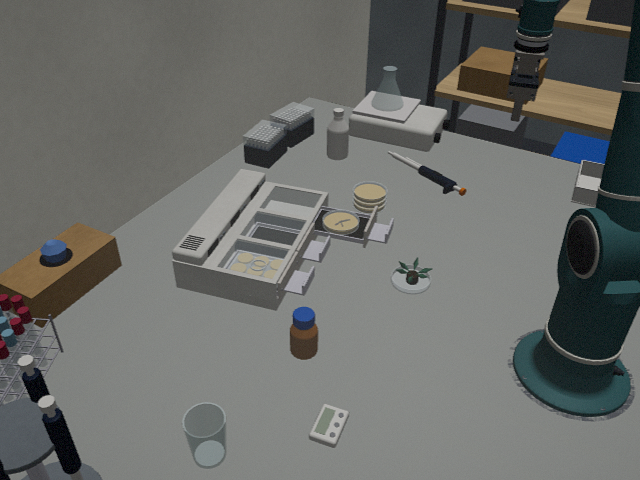

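```bash
python3 - <<'E'
from h import *
for n,x,y in [("R",428,430),("M",287,333),("L",172,353)]:
    q=ray("top",220+x/2.6,115+y/2.6,.064)-LR; print(n,(q@ex).round(4),(q@ey).round(4))
q=ray("top",220+402/2.6,115+313/2.6,.058)-LR;print("dish",q@ex,q@ey)
print(manip.finish_job())
E
```

```text
R -0.1246 0.0004
M -0.0037 0.1179
L -0.0023 0.234
dish -0.004026287879064926 -0.00016690857461545372
the job is handed in; nothing more can be done
None
```

I drew the right drawer, which holds the Petri dish, out to its stop, then pushed the empty middle drawer fully home. The job is handed in. No verdict was reported.

**Right drawer:** I hooked the closed fingertips behind its lip and pulled slowly. The force rose to about 9 N at the stop, 124.6 mm after first contact. The final top view puts its lip 124.6 mm out. The dish centre is 120.6 mm behind the lip's front edge, against about 123 mm for the floor's centre, so the dish stayed in place.

**Middle drawer:** I pushed it about 48 mm until it stopped firmly at about 11 N. In the final picture its lip is about 1.4 mm off the shut left one (−3.7 against −2.3 mm), which is within my pixel reading error. Both outer readings are a few millimetres off the zero I measured at the start, for the same reason.

**Everything else:** The left drawer with the well plate was not touched. In the final top and side views the bottle, seedling, dish stack, pipette, timer and beaker look where they were. The arm finished clear of everything, about 30 s in. No check failed.

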